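Set the dust extractor to its third click and start it

TASK

Before the nest-box boards are sanded, set the dust extractor: with a fingertip push its suction lever along the slot from the off end, counting the clicks, and stop at the third click without going past it; do not pinch the lever or force it. Then press the round start button right down and let it go, once the lever is set and not before. Leave the nest box, jar, spanner and battery where they are.

Things in the scene. Friction and masses are not known exactly. Their poses are not given: they have to be found in the camera images.
- control_box: Control box fixed to the bench: grey sheet metal, aluminium top, 150 (its x) x 270 (its y) x 55 mm high; origin at the centre of its underside, z up. A dark slot along its y, 20 mm to the -x side of centre, carries the lever; on the slot's +x side are six dark ticks 16 mm apart, one per lever position, shortest at off. The button is in line with the slot, near the +y end.
- lever: Suction lever: black upright fin, 26 mm (box x) x 10 mm (box y, the way it slides), from 2 to 40 mm above the box top; origin at its centre in plan, level with the box top; axes as the box's. Slides along box +y only, at box x = -20 mm: off at y = -85 (always the start, an end stop), notches at -69 (first), -53, -37 (third), -21 and -5 mm (end stop).
- lever_top (a point): Centre of the lever's top face, 40 mm above the box top. Feel of the lever: from one notch to the next (16 mm) the push needed rises to about 3 to 6 N some 4 mm past the notch, falls away by halfway (8 mm), and from there the lever jumps ahead by itself into the next notch, damped, and rests within 1 mm of it.
- start_button (a joint): Travel of the start button in m: 0 released, 0.006 fully down; spring return, about 5 N when fully down.
- start_button_top (a point): Centre of the top face of the round grey push button (32 mm diameter) in its dark housing on the control box, at box frame x = -20, y = +80 mm; it is pressed straight down.
- nest_box: Bystander: wooden nest box lying on its back with the entrance hole up, about 200 x 150 x 110 mm high, loose; origin at the centre of its underside. Beside the +y end of the control box.
- glue_jar: Bystander: round jar, 68 mm diameter, 110 mm high, loose; origin at the centre of its underside. Beside the -y end of the control box.
- spanner: Bystander: steel spanner lying flat on the robot's side of the control box; origin near its middle, its length along its own x.
- battery: Bystander: power-tool battery block, 75 x 110 x 55 mm high, loose, on the far side of the control box; origin at the centre of its underside.

How it is judged (in metres and radians):
On the way, in this order (a step that is already met when the one before it is completed fails the run):
1. the lever rests in the third notch, within 4 mm (y of lever in the frame of control_box between -0.041 and -0.033 m), for 0.3 s.
2. the start button is pressed down, at least 4.5 of its 6 mm (value of joint start_button above 0.0045 m), for 0.05 s.
At the end, for the whole second after the job is handed in: The lever rests within 4 mm of the third notch, the start button has been pressed after that and is back up (under 1.5 mm down), and no bystander has moved more than 20 mm (all of step 1 and value of joint start_button below 0.0015 m and linear speed of lever below 0.01 m/s and distance of each of nest_box, glue_jar, spanner, battery from where it was at the start of the episode below 0.02 m); the robot touches nothing.
It fails at once if the lever goes past the third notch, over the crest towards the fourth (more than 9.5 mm beyond the third) (y of lever in the frame of control_box above -0.0275 m).
It fails at once if the start button is pressed (over 3 mm) while the lever is not in the third notch (value of joint start_button above 0.003 m and not (y of lever in the frame of control_box between -0.041 and -0.033 m)).
It fails at once if the lever is pinched or forced: over 25 N between fingers and lever (contact force between the fingers and lever above 25 N).
It fails at once if a bystander is shifted or lifted by more than 20 mm (distance of any of nest_box, glue_jar, spanner, battery from where it was at the start of the episode above 0.02 m).
It also fails if it takes over 72 s, if anything falls off the work surface, if the arm or the gripper's body presses on something with over 40 N, if the wrist force passes 120 N, or if a joint passes its speed limit or range.

ROBOT

A 6-joint arm with a two-finger parallel gripper is mounted at the origin on the work surface. World frame = base frame: x ahead of the robot, y to its left, z up, the work surface at z = 0. Lengths are in mm, angles in rad, forces in N, time in s.
With the tool pointing down it reaches from about 325 to 750 mm from the base axis. Payload 7.6 kg.
Tool frame: the origin (TCP) lies at the very end of the fingers, on their centre line; the grasp point (between the pads) lies 19 mm behind it; z points along the fingers, x is the direction in which the jaws open and shut, and the axes are right-handed (so a half turn about z gives the same grasp; the last joint's range is limited). The gripper opens to 85 mm and grips with 20 to 120 N. Pads are 22 mm wide; open, the fingers measure 114 mm over their backs; the gripper's body (76 mm by 85 mm) begins 54 mm behind the grasp point. The pads swing forward as they close: fully open they stand 13 mm farther back than shut.
Start: joints at [1.212, 0.052, 1.401, -0, 1.689, -0.07], TCP at [149.504, 503.283, 231.323] pointing down, gripper open.
Joint ranges: [-2.9, 2.9], [-0.91, 2.17], [0.12, 2.37], [-1.06, 4.2], [0.26, 2.73], [-2.93, 2.93]. Speed limits (rad/s): [2.57, 2.57, 3.01, 3.14, 3.14, 3.14].

INTERFACE

Orientations are given as a unit quaternion [w, x, y, z].
In Python, from cell import readout, cams, bot gives the robot as it stands. The module is installed in compiled form; this text tells all that it offers.
- The arm moves only by the shell command python3 -m crank 'ROWS' [OPENING] [FORCE]. ROWS is JSON, a list of rows, each a list of 6 numbers: the shift along the tool's x, y, z in cm, then the turn, a rotation vector about the tool's x, y, z in rad. In form: [[tx, ty, tz, wx, wy, wz], ...]. A call has 1 to 5 rows; each row shifts and turns the commanded pose from where the row before left it, along the tool's axes as they then stand; what a row does not reach is not made up. A row lasts 1/10 s, in which the tool goes at most 50 mm and 8.59 degrees, less where a joint would pass 70% of its speed; a pose out of reach is approached as far as the arm can. A call is refused whole if a number of a shift passes 5 or a number of a turn 0.15, either way. A call with a gripper value outside its range is refused whole. OPENING is the opening, from 0 (shut) to 1 (fully open), set as the call begins (- or left out, the last holds). The fingers move at their own pace and stop on an object; FORCE is the grip in N (left out, the last holds). Time passes only in rows, so rows that do not move let the fingers close. It gives the time, the measured TCP pose, the force and the opening at its end, in the units of the state.
- readout.state(): the state, without advancing time (a new reading comes with each control period).
- cams.grab_frame(name): name is "scene" or "top" or "wrist"; returns a dict with "image" (480x640x3 uint8, blue, green, red), "z_map" (480x640 float32, mm along the optical axis (not along the pixel's ray), 0 where there is no reading), "fx", "fy", "cx", "cy" (pixels), "R" (3x3) and "t" (3): a world point X has camera coordinates R X + t. Camera axes: x right, y down, z forward; pixel columns grow to the right and rows downward; lengths in mm; the calibration is good to about 2 mm. The wrist camera is an equidistant fisheye: a pixel r from the principal point sees the ray r / f radians off the axis. A picture is of the moment at which its call begins.
- bot.finish_job(): hands the job in, once; it reports no verdict.
The state is a dict: "time_s": time; "joint_positions": joint angles; "qd": joint speeds; "effort": joint torques, N m; "ee_pos": TCP position; "ee_rot": TCP orientation; "contact_force": force on the tool from outside, world axes, zero at the start; "torque": the same for the moment, N m; "grip_width": opening from 0.0 (shut) to 1.0 (fully open).
Only numpy, scipy, OpenCV 4.12 (cv2) and the standard library are available. Lean on these libraries where they do the work, as an engineer would, in place of code of your own. Each camera call takes 0.05 s, during which the arm holds its last target. There are 200 camera calls.

## Working session

There is one attempt and no reset: what is moved stays moved. The work goes in short steps, Python scripts to look and compute and a shell command to move; the robot and the scene stay as the last step left them, time stands still between calls to the robot, and variables do not carry over. Pictures are saved under pics/ and viewed, about 8 in all and at most 12, crops included, and the job is handed in when it is done.

```bash
mkdir -p pics; cat > h.py <<'E'
import numpy as np, cv2
from cell import readout, cams, bot
def save(n,f):
    g=cams.grab_frame(n); cv2.imwrite(f'pics/{f}.png',g['image']); np.savez(f'pics/{f}.npz',**g); return g
def world(g,u,v,z=None):
    R=np.array(g['R']);t=np.array(g['t'])
    r=np.array([(u-g['cx'])/g['fx'],(v-g['cy'])/g['fy'],1.])
    c=-R.T@t; d=R.T@r
    if z is None: return c+d*float(g['z_map'][int(v),int(u)])
    return c+d*(z-c[2])/d[2]
E
python3 - <<'E'
from h import *
save('top','top0'); save('scene','scene0'); print(readout.state())
E
```

```text
{'time_s': 0.1, 'joint_positions': array([ 1.21171187e+00,  5.27795117e-02,  1.40164551e+00,  9.05240724e-06,
        1.68855648e+00, -7.02987770e-02]), 'qd': array([-0.00095539, -0.00074583, -0.00305096,  0.00024661, -0.00132136,
       -0.00087666]), 'effort': array([ 1.05178358e-03, -3.82582569e+01, -3.60985172e+01, -6.14935379e-05,
        4.80428775e-03,  2.72605047e-05]), 'ee_pos': array([149.39611686, 503.02027921, 230.54236465]), 'ee_rot': array([ 3.71363910e-04,  8.01494470e-01,  5.98001783e-01, -5.86800247e-04]), 'contact_force': array([-0.62862959,  0.23470824,  0.37899339]), 'torque': array([-0.00849873, -0.00727021,  0.00252426]), 'grip_width': 1.0011149688898802}
```

View pics/top0.png

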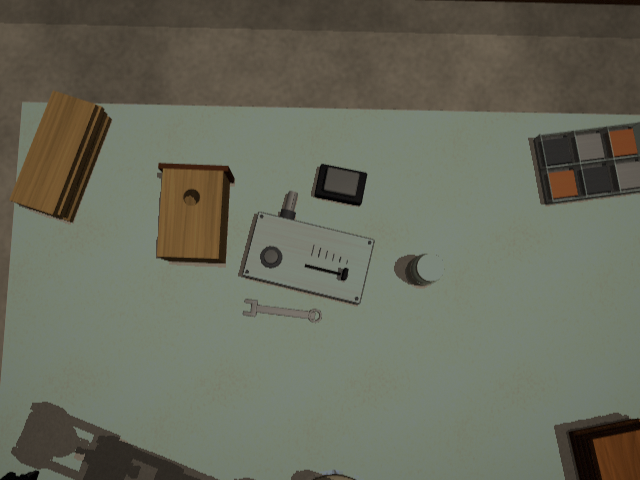

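View pics/scene0.png

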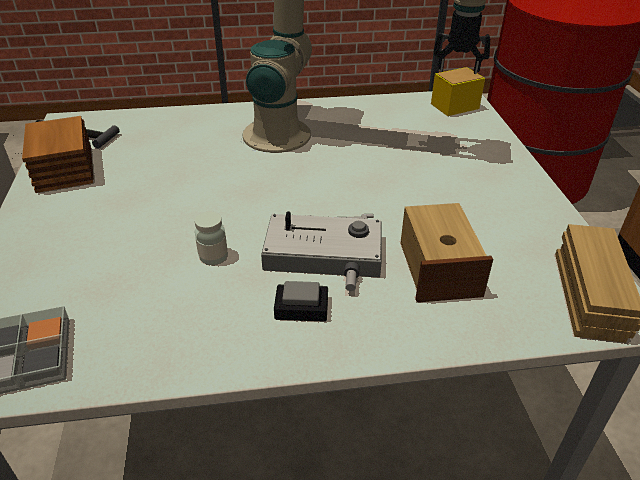

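The top view shows the box at about (240–375, 210–305). The lever is at (343,273), the button at (270,257), and the jar sits to the right. I'll enlarge the box.

```bash
python3 - <<'E'
from h import *
im=cv2.imread('pics/top0.png')[205:310,235:385]
cv2.imwrite('pics/crop.png',cv2.resize(im,None,fx=5,fy=5,interpolation=cv2.INTER_CUBIC))
E
```

```text
(no output)
```

View pics/crop.png

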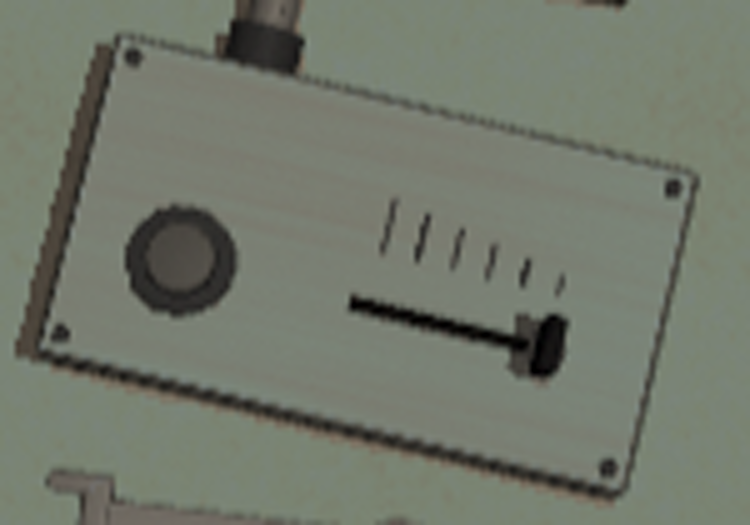

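The crop shows the top-face corners at (118,38), (697,175), (622,492) and (38,352). The button is at (180,258), the off tick at (560,285) and the lever top at (549,346).

```bash
cat >> h.py <<'E'
def boxpose():
    g=dict(np.load('pics/top0.npz'))
    P=[world(g,(u+.5)/5-.5+235,(v+.5)/5-.5+205,55)[:2] for u,v in [(118,38),(697,175),(622,492),(38,352)]]
    M=np.array([[75,135],[75,-135],[-75,-135],[-75,135]])
    P=np.array(P);c=P.mean(0);a=P-c
    th=np.arctan2((M[:,0]*a[:,1]-M[:,1]*a[:,0]).sum(),(M*a).sum())
    return g,P,c,th
def b2w(c,th,x,y):
    return c+np.array([np.cos(th)*x-np.sin(th)*y,np.sin(th)*x+np.cos(th)*y])
E
python3 - <<'E'
from h import *
np.set_printoptions(suppress=True,precision=1)
g,P,c,th=boxpose()
print(P,c,th, np.linalg.norm(P-np.roll(P,-1,0),axis=1))
px=lambda u,v:((u+.5)/5-.5+235,(v+.5)/5-.5+205)
print('lever',world(g,*px(549,346),95),b2w(c,th,-20,-85))
for z in (65,75): print('button',world(g,*px(180,258),z),b2w(c,th,-20,80))
u,v=px(180,258);print('depth btn',world(g,round(u),round(v)), 'top',world(g,*map(round,px(300,150))),'lev',world(g,*map(round,px(549,346))))
u,v=px(230,258);print('housing rim',world(g,round(u),round(v)))
# jar, nest heights
print('jar',world(g,430,267),'nest',world(g,190,230),'hose', world(g,289,200),world(g,288,215))
from scipy.spatial.transform import Rotation as Ro
q=readout.state()['ee_rot'];print(Ro.from_quat(np.r_[q[1:],q[0]]).as_matrix())
E
```

```text
[[683.4 179.6]
 [626.1 -79.7]
 [484.8 -47. ]
 [542.3 211.1]] [584.1  66. ] -0.2196101377384212 [265.6 145.1 264.4 144.5]
lever [545.4 -11.4  95. ] [546.1 -12.6]
button [583.9 149.   65. ] [582.1 148.4]
button [582.8 148.4  75. ] [582.1 148.4]
depth btn [583.3 147.6  74.8] top [632.4  96.4  61.4] lev [544.6 -10.2  99.6]
housing rim [584.5 126.1  67.5]
jar [ 562.  -193.   106.8] nest [632.5 319.  107.5] hose [715.8 111.9  38.9] [679.8 113.2  46.7]
[[ 0.3  1.  -0. ]
 [ 1.  -0.3 -0. ]
 [-0.  -0.  -1. ]]
```

```bash
cat >> h.py <<'E'
def where():
    from scipy.spatial.transform import Rotation as Ro
    _,_,c,th=boxpose(); s=readout.state(); d=s['ee_pos'][:2]-c
    b=np.array([np.cos(th)*d[0]+np.sin(th)*d[1],-np.sin(th)*d[0]+np.cos(th)*d[1]])
    q=s['ee_rot'];R=Ro.from_quat(np.r_[q[1:],q[0]]).as_matrix()
    f=s['contact_force'];fy=-np.sin(th)*f[0]+np.cos(th)*f[1]
    print('t %.1f box xy'%s['time_s'],b.round(1),'z %.1f'%s['ee_pos'][2],'yaw err %.3f'%(np.arctan2(R[1,0],R[0,0])-np.pi/2-th),'tilt',R[:2,2].round(3),'F',f.round(1),'Fy %.1f'%fy,'grip %.2f'%s['grip_width'])
E
python3 -m crank '[[0,0,0,0,0,-0.069],[-3.3,3.55,0,0,0,0],[-3.3,3.55,0,0,0,0],[-3.3,3.55,0,0,0,0],[-3.3,3.55,0,0,0,0]]' 0 20
python3 -c 'from h import *;where()'
```

```text
time_s: 0.6
ee_pos: [259.8, 341.8, 230.9]
ee_rot: [0.0, 0.78, 0.626, -0.0]
contact_force: [0.9, 0.6, -0.3]
grip_width: 0.144
t 0.6 box xy [-376.7  198.5] z 230.9 yaw err 0.001 tilt [-0. -0.] F [ 0.9  0.6 -0.3] Fy 0.8 grip 0.14
```

```bash
python3 -m crank '[[-3.33,3.57,0,0,0,0],[-3.33,3.57,0,0,0,0],[-3.33,3.57,0,0,0,0],[-3.33,3.57,0,0,0,0],[-3.33,3.57,0,0,0,0]]' >/dev/null
python3 -m crank '[[-3.33,3.57,0,0,0,0],[-3.33,3.57,0,0,0,0],[-3.33,3.57,0,0,0,0],[-3.33,3.57,0,0,0,0],[-3.33,3.57,0,0,0,0]]' >/dev/null
python3 -m crank '[[0,0,0,0,0,0],[0,0,0,0,0,0]]' >/dev/null
python3 -c 'from h import *;where()'
```

```text
t 1.8 box xy [ -20.5 -133.7] z 230.2 yaw err -0.002 tilt [-0.002  0.001] F [-0.1  0.9 -0. ] Fy 0.8 grip -0.00
```

```bash
python3 -m crank '[[0,0,4,0,0,0],[0,0,4,0,0,0],[0,0,4,0,0,0],[0,0,3,0,0,0],[0,0,0,0,0,0]]' >/dev/null
python3 -m crank '[[0,0,0,0,0,0],[0,0,0,0,0,0]]' >/dev/null
python3 - <<'E'
from h import *
where(); a=save('scene','s1')['image'][190:290,180:400]; w=save('wrist','w1')['image']
a=cv2.resize(a,(800,364)); cv2.imwrite('pics/s1c.png',a)
E
```

```text
t 2.5 box xy [ -19.3 -132.4] z 84.1 yaw err 0.001 tilt [ 0.004 -0.001] F [-0.2 -0.3  0.5] Fy -0.4 grip 0.00
```

View pics/w1.png

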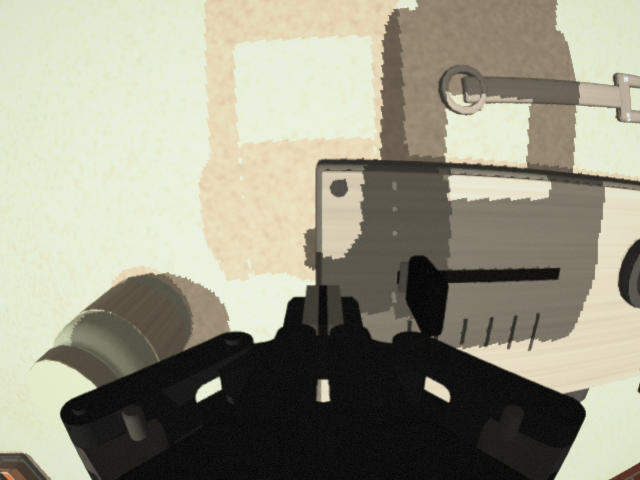

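View pics/s1c.png

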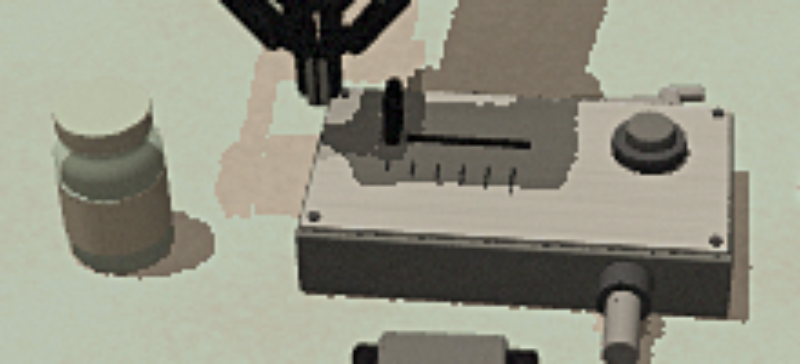

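The wrist view shows the closed fingertips at (322,300), in line with the fin at (425,295), with a gap of about 25 mm. The scene crop agrees, and the lever is at the off end. I'll lower 5 mm and approach.

```bash
python3 -m crank '[[0.6,0,0.5,0,0,0],[0.7,0,0,0,0,0],[0.6,0,0,0,0,0],[0,0,0,0,0,0],[0,0,0,0,0,0]]' >/dev/null
python3 -c 'from h import *;where()'
for i in 1; do python3 -m crank '[[0.2,0,0,0,0,0],[0.2,0,0,0,0,0],[0.1,0,0,0,0,0],[0,0,0,0,0,0],[0,0,0,0,0,0]]' >/dev/null; python3 -c 'from h import *;where()'; done
```

```text
t 3.1 box xy [ -20.5 -113.7] z 76.3 yaw err 0.000 tilt [-0. -0.] F [ 0.4 -0.7  0.6] Fy -0.6 grip -0.00
t 3.6 box xy [ -20.5 -109. ] z 76.3 yaw err -0.000 tilt [0. 0.] F [ 0.5  0.3 -1.3] Fy 0.4 grip 0.00
```

```bash
python3 -m crank '[[0.1,0,0,0,0,0],[0.1,0,0,0,0,0],[0,0,0,0,0,0],[0,0,0,0,0,0]]' >/dev/null; python3 -c 'from h import *;where()'
python3 -m crank '[[0.1,0,0,0,0,0],[0.1,0,0,0,0,0],[0,0,0,0,0,0],[0,0,0,0,0,0]]' >/dev/null; python3 -c 'from h import *;where()'
python3 -m crank '[[0.1,0,0,0,0,0],[0.1,0,0,0,0,0],[0,0,0,0,0,0],[0,0,0,0,0,0]]' >/dev/null; python3 -c 'from h import *;where()'
python3 -m crank '[[0.1,0,0,0,0,0],[0.1,0,0,0,0,0],[0,0,0,0,0,0],[0,0,0,0,0,0]]' >/dev/null; python3 -c 'from h import *;where()'
```

```text
t 4.0 box xy [ -20.5 -107. ] z 76.3 yaw err -0.000 tilt [0. 0.] F [ 0.7 -0.   0.4] Fy 0.1 grip -0.00
t 4.4 box xy [ -20.5 -105. ] z 76.3 yaw err -0.000 tilt [0. 0.] F [-0.3  0.1  0. ] Fy 0.0 grip -0.00
t 4.8 box xy [ -20.5 -103.3] z 76.3 yaw err -0.000 tilt [-0. -0.] F [-1.4 -3.7  0.1] Fy -3.9 grip -0.00
t 5.2 box xy [ -20.5 -101.2] z 76.3 yaw err -0.000 tilt [-0. -0.] F [-0.8 -4.4  1.3] Fy -4.5 grip -0.00
```

Contact came at a TCP y of about −104.5 and the force is now 4.5 N. I'll go on in 1 mm steps and watch for the force drop that marks the click.

```bash
python3 -m crank '[[0.1,0,0,0,0,0],[0,0,0,0,0,0],[0,0,0,0,0,0]]' >/dev/null; python3 -c 'from h import *;where()'
python3 -m crank '[[0.1,0,0,0,0,0],[0,0,0,0,0,0],[0,0,0,0,0,0]]' >/dev/null; python3 -c 'from h import *;where()'
python3 -m crank '[[0.1,0,0,0,0,0],[0,0,0,0,0,0],[0,0,0,0,0,0]]' >/dev/null; python3 -c 'from h import *;where()'
python3 -m crank '[[0.1,0,0,0,0,0],[0,0,0,0,0,0],[0,0,0,0,0,0]]' >/dev/null; python3 -c 'from h import *;where()'
python3 -m crank '[[0.1,0,0,0,0,0],[0,0,0,0,0,0],[0,0,0,0,0,0]]' >/dev/null; python3 -c 'from h import *;where()'
```

```text
t 5.5 box xy [ -20.5 -100. ] z 76.3 yaw err -0.000 tilt [ 0. -0.] F [-1.4 -3.9 -0.2] Fy -4.1 grip 0.00
t 5.8 box xy [-20.6 -98.7] z 76.2 yaw err 0.000 tilt [0.    0.001] F [-1.2 -2.5  1.3] Fy -2.7 grip -0.00
t 6.1 box xy [-20.6 -97.5] z 76.3 yaw err 0.000 tilt [0.    0.001] F [ 0.3 -0.4  0.7] Fy -0.3 grip -0.00
t 6.4 box xy [-20.6 -96.7] z 76.3 yaw err 0.000 tilt [-0.  0.] F [ 0.2  0.  -0.1] Fy 0.1 grip -0.00
t 6.7 box xy [-20.5 -95.9] z 76.3 yaw err -0.000 tilt [0. 0.] F [-0.2 -0.3 -0.4] Fy -0.4 grip 0.00
```

First click: the force fell to about 0 at TCP −97.3. I expect contact again near −89 and the second click near −81.

```bash
python3 -m crank '[[0.2,0,0,0,0,0],[0.2,0,0,0,0,0],[0.1,0,0,0,0,0],[0,0,0,0,0,0],[0,0,0,0,0,0]]' >/dev/null; python3 -c 'from h import *;where()'
python3 -m crank '[[0.1,0,0,0,0,0],[0.1,0,0,0,0,0],[0,0,0,0,0,0],[0,0,0,0,0,0]]' >/dev/null; python3 -c 'from h import *;where()'
python3 -m crank '[[0.1,0,0,0,0,0],[0.1,0,0,0,0,0],[0,0,0,0,0,0],[0,0,0,0,0,0]]' >/dev/null; python3 -c 'from h import *;where()'
python3 -m crank '[[0.1,0,0,0,0,0],[0.1,0,0,0,0,0],[0,0,0,0,0,0],[0,0,0,0,0,0]]' >/dev/null; python3 -c 'from h import *;where()'
python3 -m crank '[[0.1,0,0,0,0,0],[0,0,0,0,0,0],[0,0,0,0,0,0]]' >/dev/null; python3 -c 'from h import *;where()'
```

```text
t 7.2 box xy [-20.6 -90.9] z 76.3 yaw err -0.000 tilt [0. 0.] F [ 0.4 -0.6 -0.7] Fy -0.4 grip -0.00
t 7.6 box xy [-20.5 -89. ] z 76.3 yaw err -0.000 tilt [ 0. -0.] F [ 0.  -0.1 -1.4] Fy -0.1 grip -0.00
t 8.0 box xy [-20.5 -87.2] z 76.3 yaw err -0.000 tilt [-0. -0.] F [-0.4 -2.5  0.9] Fy -2.5 grip -0.00
t 8.4 box xy [-20.5 -85.2] z 76.3 yaw err -0.000 tilt [-0. -0.] F [-1.2 -4.8  0.2] Fy -5.0 grip -0.00
t 8.7 box xy [-20.5 -84. ] z 76.3 yaw err -0.000 tilt [ 0. -0.] F [-0.9 -4.5  1. ] Fy -4.6 grip -0.01
```

```bash
python3 -m crank '[[0.1,0,0,0,0,0],[0,0,0,0,0,0],[0,0,0,0,0,0]]' >/dev/null; python3 -c 'from h import *;where()'
python3 -m crank '[[0.1,0,0,0,0,0],[0,0,0,0,0,0],[0,0,0,0,0,0]]' >/dev/null; python3 -c 'from h import *;where()'
python3 -m crank '[[0.1,0,0,0,0,0],[0,0,0,0,0,0],[0,0,0,0,0,0]]' >/dev/null; python3 -c 'from h import *;where()'
python3 -m crank '[[0.1,0,0,0,0,0],[0,0,0,0,0,0],[0,0,0,0,0,0]]' >/dev/null; python3 -c 'from h import *;where()
g=save("top","t2")["image"][205:310,235:385]
cv2.imwrite("pics/t2c.png",cv2.resize(g,None,fx=5,fy=5,interpolation=cv2.INTER_CUBIC))
g=save("scene","s2")["image"][190:290,180:400];cv2.imwrite("pics/s2c.png",cv2.resize(g,(800,364)))'
```

```text
t 9.0 box xy [-20.5 -82.7] z 76.3 yaw err 0.000 tilt [0. 0.] F [ 0.  -3.6  0.3] Fy -3.5 grip -0.00
t 9.3 box xy [-20.6 -81.4] z 76.3 yaw err 0.000 tilt [0.    0.001] F [ 0.4 -0.3  0.2] Fy -0.2 grip -0.00
t 9.6 box xy [-20.6 -80.7] z 76.3 yaw err 0.000 tilt [-0.  0.] F [-0.3 -0.6 -0.5] Fy -0.7 grip 0.00
t 9.9 box xy [-20.6 -79.9] z 76.3 yaw err -0.000 tilt [-0.  0.] F [ 0.3 -0.1  0.2] Fy -0.1 grip 0.00
```

View pics/s2c.png

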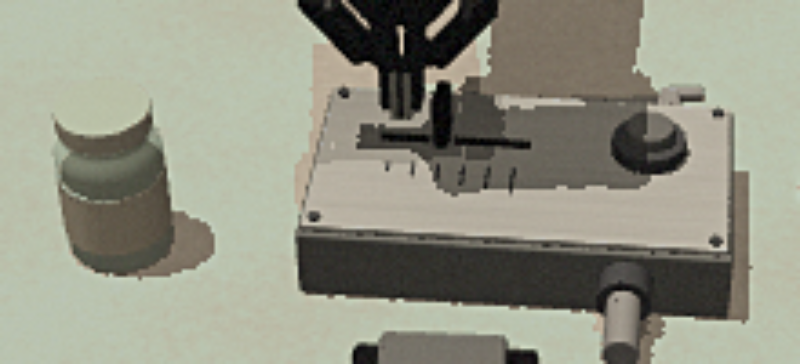

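The second click happened at −81.4. In the image the fin is at column 441, against the third tick from off (437), which is the second notch and matches the count. One more click, expected near −65.5.

```bash
python3 -m crank '[[0.2,0,0,0,0,0],[0.2,0,0,0,0,0],[0.2,0,0,0,0,0],[0,0,0,0,0,0],[0,0,0,0,0,0]]' >/dev/null; python3 -c 'from h import *;where()'
python3 -m crank '[[0.1,0,0,0,0,0],[0.1,0,0,0,0,0],[0.1,0,0,0,0,0],[0,0,0,0,0,0],[0,0,0,0,0,0]]' >/dev/null; python3 -c 'from h import *;where()'
python3 -m crank '[[0.1,0,0,0,0,0],[0.1,0,0,0,0,0],[0,0,0,0,0,0],[0,0,0,0,0,0]]' >/dev/null; python3 -c 'from h import *;where()'
python3 -m crank '[[0.1,0,0,0,0,0],[0,0,0,0,0,0],[0,0,0,0,0,0]]' >/dev/null; python3 -c 'from h import *;where()'
python3 -m crank '[[0.1,0,0,0,0,0],[0,0,0,0,0,0],[0,0,0,0,0,0]]' >/dev/null; python3 -c 'from h import *;where()'
```

```text
t 10.5 box xy [-20.5 -73.9] z 76.3 yaw err -0.000 tilt [-0.  0.] F [-0.  -0.7  1.1] Fy -0.7 grip -0.00
t 11.0 box xy [-20.5 -71.3] z 76.3 yaw err -0.000 tilt [-0. -0.] F [-0.6 -2.6  0.4] Fy -2.7 grip -0.00
t 11.4 box xy [-20.5 -69.2] z 76.3 yaw err -0.000 tilt [-0. -0.] F [-1.4 -4.7  0.3] Fy -4.8 grip -0.00
t 11.7 box xy [-20.5 -68.1] z 76.3 yaw err -0.000 tilt [ 0. -0.] F [-1.1 -3.8  0.5] Fy -3.9 grip -0.00
t 12.0 box xy [-20.5 -66.7] z 76.3 yaw err 0.000 tilt [0. 0.] F [ 0.4 -3.  -0.1] Fy -2.9 grip -0.00
```

```bash
python3 -m crank '[[0.1,0,0,0,0,0],[0,0,0,0,0,0],[0,0,0,0,0,0]]' >/dev/null; python3 -c 'from h import *;where()'
python3 -m crank '[[0.05,0,0,0,0,0],[0,0,0,0,0,0],[0,0,0,0,0,0]]' >/dev/null; python3 -c 'from h import *;where()'
```

```text
t 12.3 box xy [-20.6 -65.4] z 76.3 yaw err 0.000 tilt [0.    0.001] F [ 0.1  0.1 -0.8] Fy 0.1 grip 0.00
t 12.6 box xy [-20.6 -65.3] z 76.3 yaw err 0.000 tilt [0. 0.] F [-1.3  0.2  0.5] Fy -0.1 grip 0.00
```

Third click. I'll back off 2 cm, rise 6 cm and look.

```bash
python3 -m crank '[[-1,0,0,0,0,0],[-1,0,0,0,0,0],[0,0,3,0,0,0],[0,0,0,0,0,0],[0,0,0,0,0,0]]' --help >/dev/null 2>&1 && echo odd
python3 -c '
from h import *
where()
g=save("scene","s3")["image"][190:290,180:400];cv2.imwrite("pics/s3c.png",cv2.resize(g,(800,364)))'
```

```text
t 12.6 box xy [-20.6 -65.3] z 76.3 yaw err 0.000 tilt [0. 0.] F [-1.3  0.2  0.5] Fy -0.1 grip 0.00
```

View pics/s3c.png

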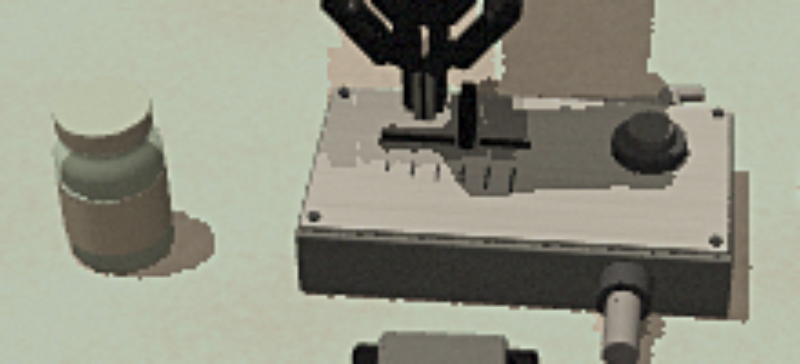

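That call was refused because of a stray argument, and its z sign was wrong as well (+z is down), so nothing moved. The fin is at column 467 against the fourth tick (461), which is the third notch. Now I'll retreat with the right sign and go above the button.

```bash
python3 -m crank '[[-1,0,0,0,0,0],[0,0,-4,0,0,0],[0,0,-4,0,0,0],[0,0,0,0,0,0],[0,0,0,0,0,0]]' >/dev/null; python3 -c 'from h import *;where()'
python3 -m crank '[[4,0,0,0,0,0],[4,0,0,0,0,0],[4,0,0,0,0,0],[3.6,0,0,0,0,0],[0,0,0,0,0,0]]' >/dev/null
python3 -m crank '[[0,0,0,0,0,0],[0,0,0,0,0,0]]' >/dev/null
python3 -c 'from h import *;where()'
```

```text
t 13.2 box xy [-20.1 -76. ] z 157.2 yaw err -0.001 tilt [ 0.002 -0.   ] F [-0.8  0.4 -0.6] Fy 0.2 grip 0.00
t 13.8 box xy [-20.7  79.3] z 155.1 yaw err -0.001 tilt [-0.002 -0.001] F [-0.1 -0.5 -0. ] Fy -0.5 grip -0.00
```

```bash
python3 -c '
from h import *
g=save("wrist","w4")["image"];h=save("scene","s4")["image"][170:290,240:420]
h=cv2.resize(h,(720,480));cv2.imwrite("pics/s4c.png",h)
# lever dark blob in top view, 55..100mm region
t=save("top","t4");im=t["image"][255:285,295:355];m=(im.max(2)<30)
v,u=np.nonzero(m);print(len(u),u.min()+295 if len(u) else 0)
cv2.imwrite("pics/t4c.png",cv2.resize(t["image"][205:310,235:385],None,fx=5,fy=5,interpolation=cv2.INTER_CUBIC))'
```

```text
115 305
```

View pics/t4c.png

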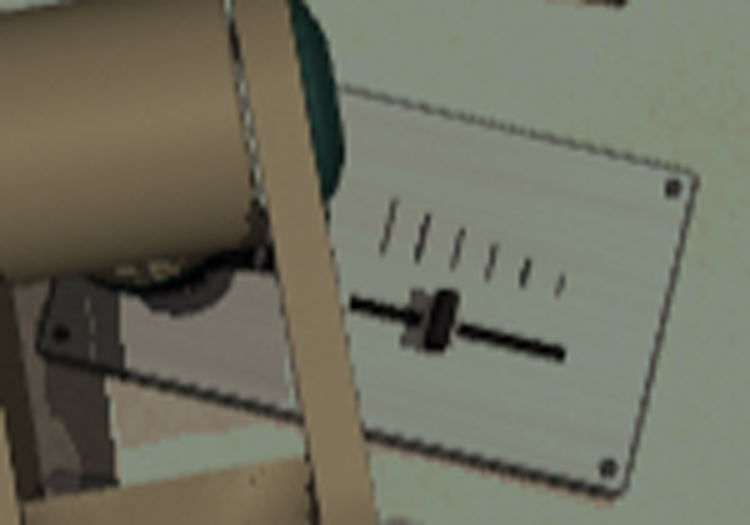

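View pics/s4c.png

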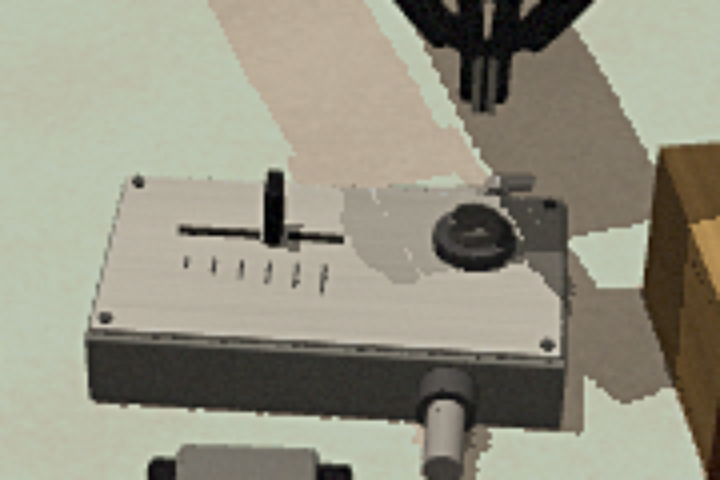

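The top view shows the lever moved 108 crop px from off, about 49 mm against 48 expected, so the third notch is confirmed. I'll lower onto the button and step down by force.

```bash
python3 -m crank '[[0.05,0,3,0,0,0],[0,0,3,0,0,0],[0,0,1,0,0,0],[0,0,0,0,0,0],[0,0,0,0,0,0]]' >/dev/null; python3 -c 'from h import *;where()'
python3 -m crank '[[0,0,0.2,0,0,0],[0,0,0.2,0,0,0],[0,0,0.2,0,0,0],[0,0,0,0,0,0],[0,0,0,0,0,0]]' >/dev/null; python3 -c 'from h import *;where()'
python3 -m crank '[[0,0,0.2,0,0,0],[0,0,0.2,0,0,0],[0,0,0,0,0,0],[0,0,0,0,0,0]]' >/dev/null; python3 -c 'from h import *;where()'
python3 -m crank '[[0,0,0.2,0,0,0],[0,0,0,0,0,0],[0,0,0,0,0,0]]' >/dev/null; python3 -c 'from h import *;where()'
```

```text
t 14.5 box xy [-19.8  81. ] z 87.9 yaw err -0.001 tilt [0.002 0.   ] F [ 0.  -0.4  0.6] Fy -0.4 grip -0.00
t 15.0 box xy [-20.5  81. ] z 80.4 yaw err -0.000 tilt [0. 0.] F [ 0.3 -0.3 -0.8] Fy -0.3 grip -0.00
t 15.4 box xy [-20.4  81.1] z 76.5 yaw err -0.000 tilt [0. 0.] F [0.  0.1 1.9] Fy 0.1 grip 0.00
t 15.7 box xy [-20.4  81.1] z 74.6 yaw err -0.000 tilt [0.001 0.   ] F [0.1 0.4 2.4] Fy 0.4 grip -0.00
```

```bash
python3 -m crank '[[0,0,0.2,0,0,0],[0,0,0,0,0,0],[0,0,0,0,0,0]]' >/dev/null; python3 -c 'from h import *;where()'
python3 -m crank '[[0,0,0.1,0,0,0],[0,0,0,0,0,0],[0,0,0,0,0,0]]' >/dev/null; python3 -c 'from h import *;where()'
python3 -m crank '[[0,0,0.1,0,0,0],[0,0,0,0,0,0],[0,0,0,0,0,0]]' >/dev/null; python3 -c 'from h import *;where()'
```

```text
t 16.0 box xy [-20.4  81.1] z 72.5 yaw err -0.000 tilt [0.001 0.   ] F [-0.4  0.7  3.6] Fy 0.6 grip 0.00
t 16.3 box xy [-20.4  81.1] z 71.5 yaw err -0.000 tilt [0. 0.] F [0.4 0.3 3.9] Fy 0.4 grip -0.00
t 16.6 box xy [-20.3  81.1] z 71.0 yaw err -0.000 tilt [0.001 0.   ] F [-0.6 -0.1  7.6] Fy -0.3 grip 0.00
```

```bash
python3 -m crank '[[0,0,0.05,0,0,0],[0,0,0,0,0,0],[0,0,0,0,0,0]]' >/dev/null; python3 -c 'from h import *;where()'
python3 -m crank '[[0,0,-1,0,0,0],[0,0,-4,0,0,0],[0,0,-4,0,0,0],[0,0,0,0,0,0],[0,0,0,0,0,0]]' >/dev/null
python3 -m crank '[[-4,-3,0,0,0,0],[-4,-3,0,0,0,0],[-4,-3,0,0,0,0],[0,0,0,0,0,0],[0,0,0,0,0,0]]' >/dev/null
python3 -c '
from h import *
where()
h=save("scene","s5")["image"][170:330,170:510]
cv2.imwrite("pics/s5c.png",cv2.resize(h,(800,376)))
a=cv2.imread("pics/scene0.png")[180:330].astype(int);b=cv2.imread("pics/s5.png")[180:330].astype(int)'
```

```text
t 16.9 box xy [-20.3  81.1] z 71.0 yaw err -0.000 tilt [0.001 0.   ] F [-2.3 -0.4 11.4] Fy -0.9 grip -0.00
t 17.9 box xy [-111.4  -39.6] z 158.5 yaw err -0.002 tilt [-0.002  0.   ] F [ 0.6  0.3 -0.6] Fy 0.5 grip -0.00
```

View pics/s5c.png

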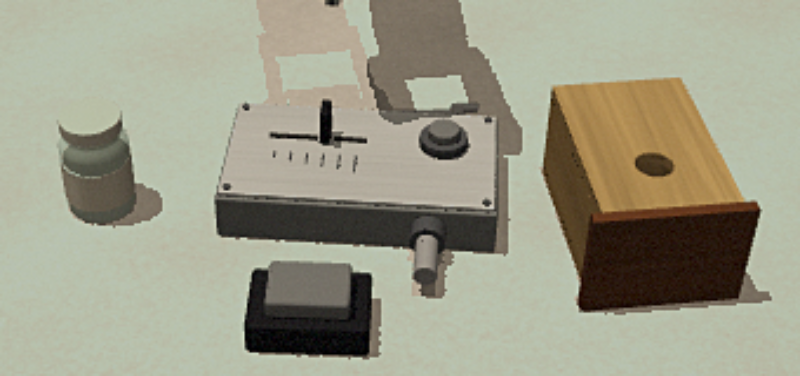

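The button bottomed out: force rose to 11.4 N with no further travel, and it came back up on release. The lever is still at the third notch (fin at 326, ticks at 275–355, fourth tick at 323), and the bystanders are where they were. The arm is clear, so I'm handing in.

```bash
python3 -m crank '[[0,0,0,0,0,0],[0,0,0,0,0,0],[0,0,0,0,0,0]]' >/dev/null; python3 -c 'from h import *;where();print(bot.finish_job())'
```

```text
t 18.2 box xy [-110.2  -38.4] z 159.5 yaw err 0.001 tilt [-0.001  0.   ] F [ 0.2 -0.4  1. ] Fy -0.3 grip -0.00
the job is handed in; nothing more can be done
None
```

The suction lever is set at the third click, the start button was pressed once after that, and the job was handed in at about 18 s. The hand-in reports no verdict, so what follows is from my own checks.

- **Lever:** I pushed it with the closed fingertips in 1–2 mm steps. Three clicks showed as force drops at TCP y = −97, −81 and −65 mm in the box frame. The highest force I read was about 5 N. In the images the lever lines up with the fourth tick, which is the third notch. The top view gave about 49 mm of travel from off, against 48 mm expected.
- **Button:** After the lever was set, I pressed the button about 6 mm down to its stop, where the force rose to 11.4 N with no further travel. In the last picture it is back up.
- **Bystanders and arm:** The jar, nest box and battery look unmoved in the last picture. The spanner is not clearly visible there, but the arm did not go near it low down. The arm stood clear at z = 159 mm with about zero force.
- **Slips and disagreements:**
  - **Refused move:** One retreat command was mistyped, with a stray argument and the wrong z direction. It was refused, so nothing moved.
  - **Camera depth:** It read about 5 mm high on the box and lever tops, so I relied on contact there.

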